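Couplers back in the canister, lid on

TASK

Put the three leftover couplers away: pick up the scoop tray, tip it over the open canister so that all of them slide in, and stand the empty tray back down on the desk. Then set the wooden lid down on the canister, without dropping it, so that its plug is in the mouth and it sits fully home and level. Leave the mug and the screwdriver where they are.

Things in the scene. Friction and masses are not known exactly. Their poses are not given: they have to be found in the camera images.
- canister: Open round steel canister, loose, standing on the desk: 107 mm outside diameter, 90 mm high, mouth 98 mm inside (wall 3 mm), 4 mm floor, about 0.45 kg. Origin at the centre of its underside, z up. It and the lid may swap places (one nearer the middle, one at the left).
- canister_rim (a point): Centre of the canister's mouth, level with the top of the rim, 90 mm above its underside.
- lid: Round wooden lid, some 0.14 kg, loose on the desk, knob up. Plug below: 92 mm diameter, 9 mm high, lowest 4 mm tapering to 86 mm; it enters the mouth with 3 mm to spare all round. Flange 112 mm diameter, 5 mm thick, rests on the rim. Knob 25 mm diameter, 14 to 43 mm above the underside. Origin: centre of the plug's underside, z up; seated, it lies 81 mm above the canister's underside.
- lid_knob (a point): Point on the knob's axis at the height to grip it, 34 mm above the lid's underside.
- tray: Aluminium scoop tray, loose, flat on the desk, 0.14 kg: pan 130 mm (x) by 68 (y), 62 between its walls, floor 3 thick, walls 24 to 26 high on sides and rear, open without a lip at the front (+x). Straight black handle to -x: 76 long, 20 wide, 21 to 39 mm above the desk. Origin: centre of the pan's underside. The loose couplers slide on its floor from 12 to 21 degrees of tilt: carry it level.
- tray_grip (a point): Middle of the tray's handle, 105 mm behind the tray's origin and 30 mm above its underside: grip across the 20 mm width, along the tray's y.
- tray_mouth (a point): Middle of the front edge of the tray's floor at the open end, 65 mm ahead of the tray's origin, 3 mm above its underside.
- coupler1: in-line network coupler, a dark grey plastic block 30 x 18 x 16 mm with a jack in each end, about 14 g, lying loose in the tray at any angle; origin at its centre, x along its 30 mm length
- coupler2: in-line network coupler, a dark grey plastic block 30 x 18 x 16 mm with a jack in each end, about 14 g, lying loose in the tray at any angle; origin at its centre, x along its 30 mm length
- coupler3: in-line network coupler, a dark grey plastic block 30 x 18 x 16 mm with a jack in each end, about 14 g, lying loose in the tray at any angle; origin at its centre, x along its 30 mm length
- mug: Dark grey mug, 82 mm in diameter, 95 mm high, handle towards its +y, standing beyond the work on the left; leave alone. Origin at the centre of its underside.
- screwdriver: Screwdriver with a black handle, 190 mm long, lying on the desk beyond the work along about y; leave alone. Origin under its middle.
Not all that is in view belongs to the job. Several things look just like the tray: the one meant starts farthest to the robot's left.

How it is judged:
On the way, in this order (a step that is already met when the one before it is completed fails the run):
1. the tray is tipped, open end down, with its mouth over the canister (angle between tray's own z axis and vertical above 0.2 rad and horizontal distance between tray_mouth and canister below 0.065 m and height (world z) of tray_mouth above 0.075 m and angle between tray's own x axis and vertical above 1.75 rad), for 0.1 s.
2. all three couplers are in the upright canister and the empty tray stands flat on the desk, let go (horizontal distance between each of coupler1, coupler2, coupler3 and canister below 0.049 m and z of coupler1 in the frame of canister between 0 and 0.075 m and z of coupler2 in the frame of canister between 0 and 0.075 m and z of coupler3 in the frame of canister between 0 and 0.075 m and angle between tray's own z axis and vertical below 0.05 rad and height (world z) of each of tray, canister below 0.006 m and contact force between the fingers and tray below 0.05 N and angle between canister's own z axis and vertical below 0.04 rad), for 0.2 s.
At the end, for the whole second after the job is handed in: All three couplers in the canister, upright on the desk; the lid on it, centred within 6 mm, flange on the rim within 2.5 mm and level with it within 0.03 rad; the empty tray flat on the desk; all let go and at rest (all of step 2 and horizontal distance between lid and canister below 0.006 m and z of lid in the frame of canister between 0.078 and 0.0835 m and angle between the z axis of lid and the z axis of canister, either way round below 0.03 rad and angle between lid's own z axis and vertical below 0.05 rad and linear speed of each of lid, canister, tray below 0.02 m/s); the robot touches nothing.
It fails at once if the mug is moved by more than 30 mm (distance of mug from where it was at the start of the episode above 0.03 m).
It fails at once if the screwdriver is moved by more than 30 mm (distance of screwdriver from where it was at the start of the episode above 0.03 m).
It fails at once if the lid is dropped onto the canister instead of being set down (falling free faster than 0.6 m/s, a drop of some 18 mm) (horizontal distance between lid and canister below 0.1 m and linear speed of lid above 0.6 m/s and contact force between the fingers and lid below 0.05 N).
It also fails if it takes over 64 s, if anything falls off the work surface, if the arm or the gripper's body presses on something with over 40 N, if the wrist force passes 120 N, or if a joint passes its speed limit or range.

ROBOT

A 7-joint arm with a two-finger parallel gripper is mounted at the origin on the work surface. World frame = base frame: x ahead of the robot, y to its left, z up, the work surface at z = 0. Lengths are in m, angles in rad, forces in N, time in s.
With the tool pointing down it reaches from about 0.4 to 0.85 m from the base axis. Payload 4.5 kg.
Tool frame: the origin (TCP) lies at the very end of the fingers, on their centre line; the grasp point (between the pads) lies 19 mm behind it (r.grip_point_offset is the distance from the TCP to the grasp point, in m); y points along the fingers, x is the direction in which the jaws open and shut, and the axes are right-handed (so a half turn about y gives the same grasp; the last joint's range is limited). The gripper opens to 88 mm and grips with 3 to 60 N. Pads are 18 mm wide; open, the fingers measure 123 mm over their backs; the gripper's body (75 mm by 187 mm) begins 45 mm behind the grasp point.
Start: joints at [-1.173, 0.689, -0.195, 1.565, 0.157, 0.902, -0.215], TCP at [0.222, 0.584, 0.239] pointing down, gripper open.
Joint ranges: [-3.01, 3.01], [-0.46, 2.08], [-1.47, 1.51], [0.13, 2.56], [-1, 4.14], [0.04, 2.09], [-2.66, 2.66]. Speed limits (rad/s): [2.57, 2.57, 3.14, 3.14, 3.14, 3.14, 3.14].

INTERFACE

Orientations are given as a unit quaternion [x, y, z, w].
In Python, from plant import get_state, snapshot, camera_params, job, r gives the robot as it stands.
- The arm moves only by the tool carry_out, never from a script. Its arguments are lists of equal length, an entry for each row: "offset": the shift along the world's x, y, z in m, a list of three; "twist": the turn about the world's z in degrees. In form: {"offset": [[tx, ty, tz], ...], "twist": [twist, ...]}. A call has 1 to 8 rows; each row shifts and turns the commanded pose from where the row before left it; what a row does not reach is not made up. A row lasts 1/8 s, in which the tool goes at most 62.5 mm and 10.7 degrees, less where a joint would pass 70% of its speed; a pose out of reach is approached as far as the arm can. A call with a gripper value outside its range is refused whole. "grip" is the finger opening in m, from 0 to 0.0881, set as the call begins (left out, the last holds). The fingers move at their own pace and stop on an object; "newtons" is the grip in N (left out, the last holds). Time passes only in rows, so rows that do not move let the fingers close. It gives the time, the measured TCP pose, the force and the opening at its end, in the units of the state.
- get_state(): the state, without advancing time (a new reading comes with each control period).
- snapshot(name): name is "scene" or "top" or "wrist"; returns the picture (420x560x3 uint8, red, green, blue); there is no depth.
- camera_params(name): a dict with "camera_matrix" (3x3 intrinsics, pixels), "dist_coeffs" ([k1, k2, p1, p2, k3] as OpenCV has them; the pictures are not rectified), "eye" and "orientation" of the camera in the world. Camera axes: x right, y up, looking along -z (the intrinsics and any distortion apply to the point x, -y, -z); pixel columns grow to the right and rows downward; lengths in m; the calibration is good to about 2 mm. A picture is of the moment at which its call begins: read the wrist's pose just before it. camera_params takes no time and is no camera call; for the wrist camera it gives the pose at the moment of the call.
- job.finish_job(): hands the job in, once; it reports no verdict.
The state is a dict: "clock": time; "q": joint angles; "qd": joint speeds; "joint_torque": joint torques, N m; "tool_pos": TCP position; "eef_rot": TCP orientation; "contact_force": force on the tool from outside, world axes, zero at the start; "moment": the same for the moment, N m; "opening": opening from 0.0 (shut) to 1.0 (fully open).
Only numpy, scipy, OpenCV 4.12 (cv2) and the standard library are available. Lean on these libraries where they do the work, as an engineer would, in place of code of your own. Each camera call takes 0.05 s, during which the arm holds its last target. There are 200 camera calls.

## Working session

There is one attempt and no reset: what is moved stays moved. The work goes in short steps, Python scripts to look and compute and a tool call to move; the robot and the scene stay as the last step left them, time stands still between calls to the robot, and variables do not carry over. Pictures are saved under pics/ and viewed, about 8 in all and at most 12, crops included, and the job is handed in when it is done.

Besides the shell and the picture viewer there is one more tool, called after "Emit:" by a JSON object that holds its "api" and its "payload". carry_out: Moves the arm, as the interface text tells. Its arguments: {"type":"object","properties":{"offset":{"type":"array"},"twist":{"type":"array"},"grip":{"type":"number"},"newtons":{"type":"number"}},"required":["offset","twist"]}

```bash
ls; mkdir -p pics; cat > h.py <<'E'
import numpy as np, cv2
from scipy.spatial.transform import Rotation as R
from plant import get_state, snapshot, camera_params, job, r
def shot(n,f):
    p=camera_params(n); im=snapshot(n); cv2.imwrite('pics/'+f+'.png',im[:,:,::-1]); return p,im
def ground(p,uv,z):
    K=np.array(p['camera_matrix'],float); d=np.array(p['dist_coeffs'],float)
    n=cv2.undistortPoints(np.array(uv,float).reshape(-1,1,2),K,d).reshape(-1,2)
    D=np.c_[n[:,0],-n[:,1],-np.ones(len(n))]
    D=R.from_quat(p['orientation']).apply(D) if np.size(p['orientation'])==4 else D@np.array(p['orientation']).T
    e=np.array(p['eye']); t=(np.broadcast_to(z,len(n))-e[2])/D[:,2]
    return e+t[:,None]*D
E
python3 - <<'E'
from h import *
import json
for n in ('top','scene'):
    p,im=shot(n,n+'0'); print(n,p)
s=get_state(); print(s['clock'],s['tool_pos'],s['eef_rot'],r.grip_point_offset)
a=cv2.imread('pics/top0.png');b=cv2.imread('pics/scene0.png')
E
```

```text
pics
top {'camera_matrix': array([[525.71064747,   0.        , 281.52891312],
       [  0.        , 525.71064747, 218.10183529],
       [  0.        ,   0.        ,   1.        ]]), 'dist_coeffs': array([-0.14711818,  0.        ,  0.        ,  0.        ,  0.        ]), 'eye': array([ 0.35889079, -0.07254434,  1.54193567]), 'orientation': array([ 0.03832264, -0.05663683, -0.69819105,  0.71263799])}
scene {'camera_matrix': array([[381.70299765,   0.        , 285.90908488],
       [  0.        , 381.70299765, 218.1004123 ],
       [  0.        ,   0.        ,   1.        ]]), 'dist_coeffs': array([0.02677229, 0.        , 0.        , 0.        , 0.        ]), 'eye': array([ 0.98115114, -0.38562371,  0.81801815]), 'orientation': array([0.26858389, 0.12965433, 0.4292843 , 0.85250656])}
0.1 [0.22221513 0.5835629  0.23798105] [ 0.58253739  0.40087906 -0.40179684 -0.58181222] 0.0187
```

View pics/top0.png

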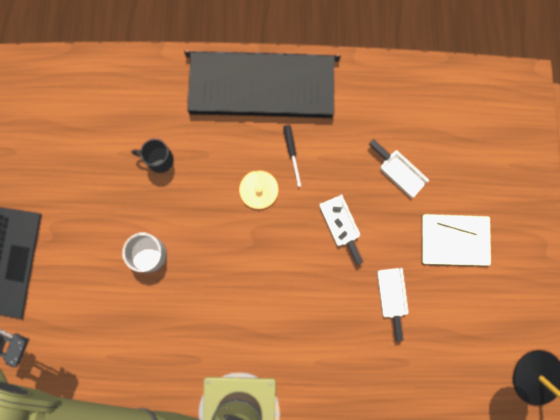

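View pics/scene0.png

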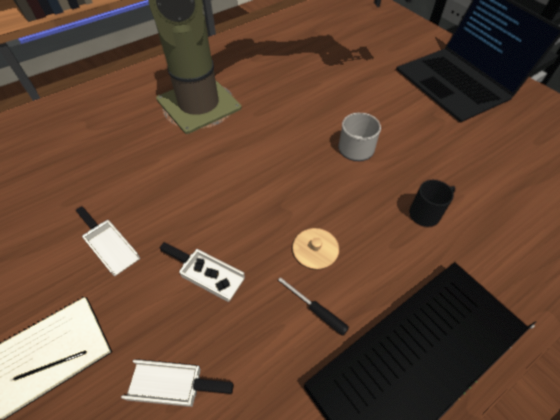

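Top view: the loaded tray is at about (340,222) with its handle out to (357,264). The canister is at (144,253), the lid at (259,190), the mug at (156,155) and the screwdriver at (292,155).

```bash
python3 - <<'E'
from h import *
np.set_printoptions(precision=4,suppress=True)
im=cv2.imread('pics/top0.png'); p=camera_params('top')
print(ground(p,[[359,264],[347,240],[353,252],[321,202],[342,196]],[.039,.039,.03,.0,.0]))
print('lid',ground(p,[[259,190],[259,190]],[.014,.03]))
print('can top',ground(p,[[142,251]],.09),'mug',ground(p,[[157,153]],.09))
s=get_state(); print(R.from_quat(s['eef_rot']).as_matrix())
print(camera_params('wrist'))
cv2.imwrite('pics/c1.png',np.hstack([cv2.resize(im[185:275,305:375],None,fx=5.7,fy=5.7,interpolation=2),cv2.resize(im[220:290,110:180],None,fx=5.6,fy=7.33,interpolation=2)])[:, :800])
E
```

```text
[[ 0.4343 -0.335   0.039 ]
 [ 0.503  -0.2999  0.039 ]
 [ 0.4693 -0.3189  0.03  ]
 [ 0.6189 -0.2274  0.    ]
 [ 0.6386 -0.2904  0.    ]]
lid [[ 0.6482 -0.0422  0.014 ]
 [ 0.6452 -0.0425  0.03  ]]
can top [[0.4549 0.2772 0.09  ]] mug [[0.7347 0.2497 0.09  ]]
[[ 0.3557 -0.0005 -0.9346]
 [ 0.9346 -0.0016  0.3557]
 [-0.0017 -1.     -0.0001]]
{'camera_matrix': array([[338.5199,   0.    , 284.1726],
       [  0.    , 338.5199, 205.4525],
       [  0.    ,   0.    ,   1.    ]]), 'dist_coeffs': array([-0.075,  0.   ,  0.   ,  0.   ,  0.   ]), 'eye': array([0.1585, 0.6068, 0.3843]), 'orientation': array([-0.111 , -0.0754,  0.562 ,  0.8161])}
```

View pics/c1.png

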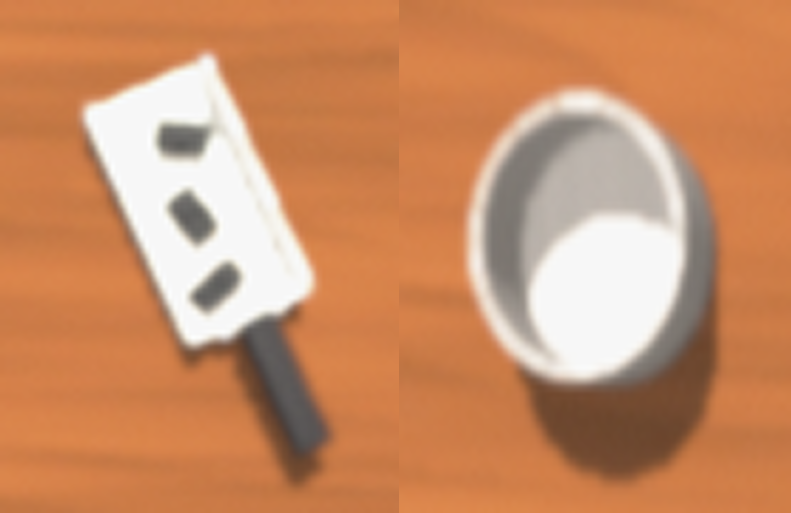

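Emit:
{"api": "carry_out", "payload": {"offset": [[0.031,-0.054,0],[0.031,-0.054,0],[0.031,-0.054,0],[0.031,-0.054,0],[0.031,-0.054,0],[0.031,-0.054,0],[0.031,-0.054,0],[0.031,-0.054,0]], "twist": [-8.25,-8.25,-8.25,-8.25,-8.25,-8.25,-8.25,-8.25], "grip": 0.06}}

```text
clock: 1.1
tool_pos: [0.471, 0.1504, 0.2387]
eef_rot: [-0.707, -0.018, 0.018, 0.707]
contact_force: [0.9, 0.8, 0.5]
opening: 0.68
```

Emit:
{"api": "carry_out", "payload": {"offset": [[0,-0.059,0],[0,-0.059,0],[0,-0.059,0],[0,-0.059,0],[0,-0.059,0],[0,-0.059,0],[0,-0.059,0],[0,-0.059,0]], "twist": [-8.25,-8.25,-8.25,-8.25,-8.25,-8.25,-8.25,-8.25]}}

```text
clock: 2.1
tool_pos: [0.4701, -0.3214, 0.2385]
eef_rot: [-0.602, 0.37, -0.37, 0.603]
contact_force: [1.2, -0.2, -0.0]
opening: 0.683
```

```bash
python3 - <<'E'
from h import *
np.set_printoptions(precision=4,suppress=True)
p,im=shot('wrist','w1'); s=get_state()
print(s['clock'],s['tool_pos'],s['q']); print(R.from_quat(s['eef_rot']).as_matrix()); np.save('w1.npy',p,allow_pickle=True)
E
```

```text
2.15 [ 0.4683 -0.3319  0.2393] [ 0.3178  0.6427  0.3665  1.747  -0.293   0.7996 -0.2935]
[[ 0.44    0.0008  0.898 ]
 [-0.898  -0.0102  0.4399]
 [ 0.0095 -0.9999 -0.0038]]
```

View pics/w1.png

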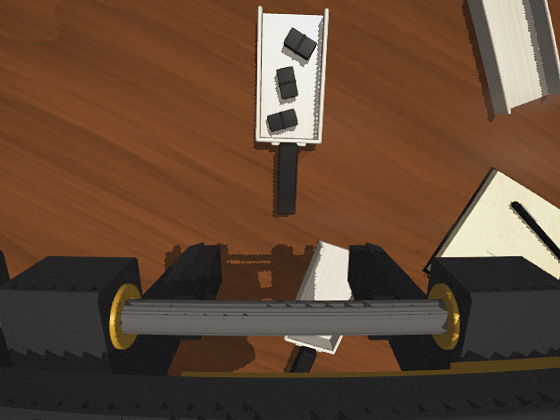

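Wrist view: the handle runs from about (288,143) to (285,214). The pan front edge is at about (292,12), and the three couplers are in the pan.

```bash
python3 - <<'E'
from h import *
np.set_printoptions(precision=4,suppress=True)
p=np.load('w1.npy',allow_pickle=True).item()
g=ground(p,[[288,145],[285,213],[262,8],[327,11],[257,141],[320,142]],[.039,.039,.024,.024,.025,.025]);print(g)
v=g[0]-g[1]; print('len',np.linalg.norm(v),np.degrees(np.arctan2(v[1],v[0])),'mid',(g[0]+g[1])/2)
v=(g[2]+g[3]-g[4]-g[5])/2; y=np.degrees(np.arctan2(v[1],v[0])); c=g[2:].mean(0); print(np.linalg.norm(v),y,c, c[:2]-.105*v[:2]/np.linalg.norm(v))
s=get_state(); print(s['tool_pos'],R.from_quat(s['eef_rot']).as_matrix()[:,0])
E
```

```text
[[ 0.504  -0.3096  0.039 ]
 [ 0.4385 -0.3394  0.039 ]
 [ 0.6104 -0.2272  0.024 ]
 [ 0.6367 -0.285   0.024 ]
 [ 0.4919 -0.2794  0.025 ]
 [ 0.5209 -0.339   0.025 ]]
len 0.07194675098471155 24.457004307676197 mid [ 0.4712 -0.3245  0.039 ]
0.12855296878084846 24.36747003340538 [ 0.565  -0.2826  0.0245] [ 0.4693 -0.326 ]
[ 0.4683 -0.3319  0.2393] [ 0.44   -0.898   0.0095]
```

Emit:
{"api": "carry_out", "payload": {"offset": [[0.001,-0.004,-0.045],[0,0,-0.045],[0,0,-0.045],[0,0,0],[0,0,0]], "twist": [-1.7,0,0,0,0]}}

```text
clock: 2.78
tool_pos: [0.472, -0.3244, 0.105]
eef_rot: [0.598, -0.377, 0.378, -0.598]
contact_force: [-0.1, -0.7, 0.1]
opening: 0.681
```

Emit:
{"api": "carry_out", "payload": {"offset": [[0,-0.001,-0.04],[0,0,-0.035],[0,0,-0.017],[0,0,0]], "twist": [-1,0,0,0]}}

```text
clock: 3.28
tool_pos: [0.4717, -0.3251, 0.0122]
eef_rot: [0.595, -0.383, 0.383, -0.595]
contact_force: [0.2, -0.4, -0.1]
opening: 0.682
```

Emit:
{"api": "carry_out", "payload": {"offset": [[0,0,0],[0,0,0],[0,0,0],[0,0,0],[0,0,0]], "twist": [0,0,0,0,0], "grip": 0.0, "newtons": 55}}

```text
clock: 3.9
tool_pos: [0.4714, -0.3248, 0.0119]
eef_rot: [-0.595, 0.383, -0.383, 0.595]
contact_force: [-1.2, 0.3, 2.6]
opening: 0.219
```

Emit:
{"api": "carry_out", "payload": {"offset": [[0,0,0.005],[0,0,0.01],[0,0,0.015],[0,0,0.02],[0,0,0.02],[0,0,0.02],[0,0,0.01],[0,0,0]], "twist": [0,0,0,0,0,0,0,0]}}

```text
clock: 4.9
tool_pos: [0.4718, -0.3251, 0.1127]
eef_rot: [0.595, -0.382, 0.383, -0.595]
contact_force: [-0.4, 0.8, -1.4]
opening: 0.218
```

```bash
python3 - <<'E'
from h import *
np.set_printoptions(precision=4,suppress=True)
p,im=shot('wrist','w2'); s=get_state()
print(s['clock'],s['tool_pos'],s['contact_force'],s['moment'],s['opening'])
E
```

```text
4.95 [ 0.4714 -0.3247  0.1119] [-0.249   0.2181 -1.4179] [-0.0681  0.2732 -0.0247] 0.2204430020743097
```

View pics/w2.png

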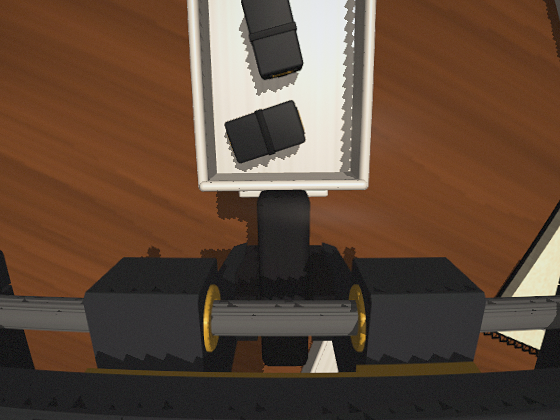

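```bash
python3 - <<'E'
from h import *
np.set_printoptions(precision=4,suppress=True)
p=camera_params('wrist')
g=ground(p,[[200,187],[368,187],[189,4],[375,4],[192,60],[373,60]],.125)
print(g,[np.linalg.norm(g[i]-g[i+1]) for i in (0,2,4)],np.linalg.norm(g[0]-g[2]),p['eye'])
E
```

```text
[[ 0.4932 -0.2788  0.125 ]
 [ 0.5212 -0.3406  0.125 ]
 [ 0.5548 -0.2504  0.125 ]
 [ 0.5825 -0.3117  0.125 ]
 [ 0.5371 -0.2586  0.125 ]
 [ 0.5649 -0.3199  0.125 ]] [np.float64(0.06793214263982562), np.float64(0.06719985677529336), np.float64(0.06725915188553107)] 0.06782311000852914 [ 0.5339 -0.2978  0.2582]
```

The tray hangs level in the grip and the couplers are still in it. I'm carrying it to the canister with gentle acceleration.

Emit:
{"api": "carry_out", "payload": {"offset": [[0.003,0.01,0.006],[0.003,0.02,0.006],[0.003,0.03,0.006],[0.003,0.036,0.006],[0.003,0.036,0.006],[0.003,0.036,0],[0.003,0.036,0],[0.003,0.036,0]], "twist": [2,4,6,6,6,6,6,6]}}

```text
clock: 5.95
tool_pos: [0.4951, -0.0819, 0.142]
eef_rot: [-0.692, 0.142, -0.141, 0.693]
contact_force: [0.1, -0.4, -1.4]
opening: 0.217
```

Emit:
{"api": "carry_out", "payload": {"offset": [[0.003,0.036,0],[0.003,0.036,0],[0.003,0.036,0],[0.003,0.03,0],[0.002,0.025,0],[0.002,0.018,0],[0.002,0.01,0],[0.001,0.006,0]], "twist": [6,6,6,6,6,6,5,2.6]}}

```text
clock: 6.95
tool_pos: [0.5141, 0.1133, 0.1418]
eef_rot: [-0.696, -0.125, 0.125, 0.696]
contact_force: [0.8, -0.2, -2.0]
opening: 0.216
```

Emit:
{"api": "carry_out", "payload": {"offset": [[0,0,0],[0,0,0],[0,0,0]], "twist": [0,0,0]}}

```text
clock: 7.32
tool_pos: [0.5143, 0.1115, 0.1418]
eef_rot: [0.697, 0.123, -0.123, -0.696]
contact_force: [0.4, -0.6, -1.6]
opening: 0.217
```

```bash
python3 - <<'E'
from h import *
np.set_printoptions(precision=4,suppress=True)
p,im=shot('wrist','w3'); pt,it=shot('top','t3')
s=get_state()
print(s['clock'],s['tool_pos'],s['contact_force'],s['moment'],s['opening'],R.from_quat(s['eef_rot']).as_matrix()[:,0])
np.save('w3.npy',p,allow_pickle=True)
a=cv2.resize(it[190:330,80:270],None,fx=3,fy=3)
cv2.imwrite('pics/c3.png',cv2.resize(np.hstack([im,a]),(800,297))[:,:,::-1]) if a.shape[0]==420 else print(a.shape)
E
```

```text
7.425 [0.5144 0.1117 0.1418] [-0.0611  0.112  -2.226 ] [-0.2187 -0.0006  0.0403] 0.21950119204294566 [ 0.9396  0.3423 -0.    ]
```

View pics/c3.png

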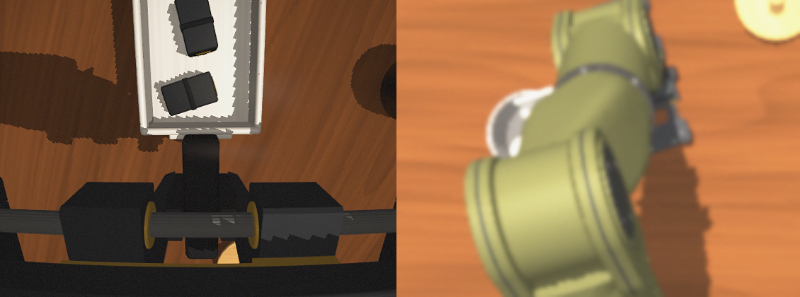

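Emit:
{"api": "carry_out", "payload": {"offset": [[0,0,-0.012],[0,0,-0.014],[0,0,-0.006],[0,0,-0.003],[0,0,0],[0,0,0]], "twist": [0,0,0,0,0,0]}}

```text
clock: 8.18
tool_pos: [0.5146, 0.1122, 0.107]
eef_rot: [-0.696, -0.123, 0.123, 0.696]
contact_force: [0.1, 0.4, -2.0]
opening: 0.22
```

```bash
python3 - <<'E'
from h import *
np.set_printoptions(precision=4,suppress=True)
p,im=shot('scene','s4')
s=get_state()
print(s['clock'],s['tool_pos'],s['contact_force'],s['moment'])
cv2.imwrite('pics/c4.png',cv2.resize(im[60:260,260:460],(600,600),interpolation=2)[:,:,::-1])
C=np.array([.454,.277]);d=np.array([-.342,.94])
E
```

```text
8.225 [0.5146 0.1122 0.1071] [ 0.5255  0.6395 -1.9141] [-0.1816 -0.0102  0.0293]
```

View pics/c4.png

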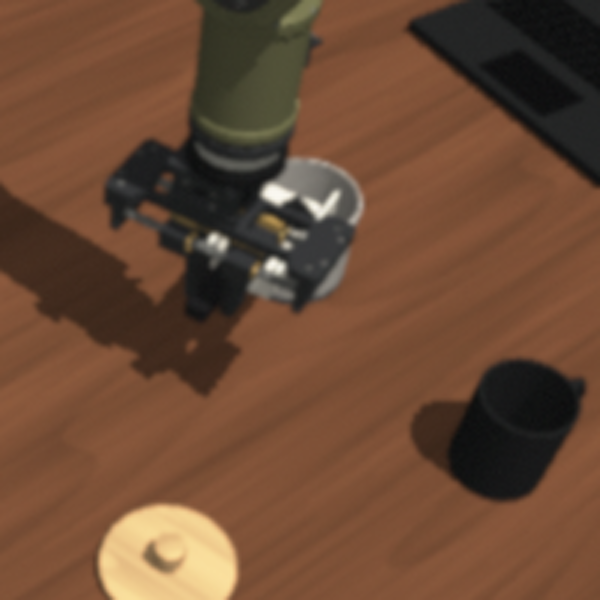

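Emit:
{"api": "carry_out", "payload": {"offset": [[0,0,0],[0,0,0],[-0.001,0.002,0.008],[-0.001,0.002,0.008],[-0.001,0.003,0.008],[-0.001,0.003,0.008],[-0.001,0.004,0.007],[-0.001,0.004,0.007]], "twist": [0,0,0,0,0,0,0,0], "newtons": 6}}

```text
clock: 9.22
tool_pos: [0.5081, 0.1304, 0.1532]
eef_rot: [0.696, 0.123, -0.123, -0.696]
contact_force: [0.3, 0.2, -1.5]
opening: 0.225
```

```bash
python3 - <<'E'
from h import *
np.set_printoptions(precision=4,suppress=True)
p,im=shot('scene','s5'); _,w=shot('wrist','w5')
s=get_state()
print(s['clock'],s['tool_pos'],s['contact_force'],s['moment'],s['opening'])
cv2.imwrite('pics/c5.png',cv2.resize(np.hstack([cv2.resize(im[90:190,290:400],(462,420),interpolation=2),w[:,100:430]]),(792,420))[:,:,::-1])
E
```

```text
9.325 [0.5084 0.131  0.1534] [ 0.3332  0.4179 -1.6676] [-0.0345  0.1629  0.0946] 0.23056241624287105
```

View pics/c5.png

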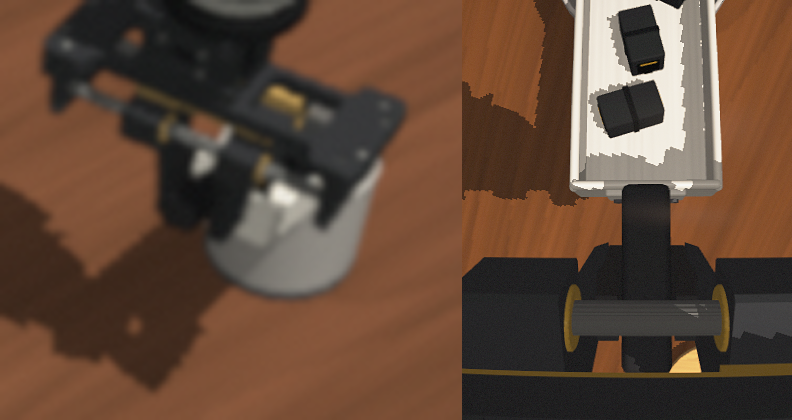

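The tray pivots about the grip axis onto the rim, and the couplers have not slid yet. I'll tilt it further.

Emit:
{"api": "carry_out", "payload": {"offset": [[-0.001,0.004,0.006],[-0.001,0.004,0.006],[-0.002,0.004,0.006],[-0.002,0.005,0.006],[-0.001,0.003,0.003],[0,0,0],[0,0,0],[0,0,0]], "twist": [0,0,0,0,0,0,0,0]}}

```text
clock: 10.32
tool_pos: [0.5013, 0.15, 0.1796]
eef_rot: [0.696, 0.123, -0.123, -0.696]
contact_force: [-0.5, -0.4, -0.8]
opening: 0.228
```

```bash
python3 - <<'E'
from h import *
np.set_printoptions(precision=4,suppress=True)
p,im=shot('scene','s6'); _,w=shot('wrist','w6')
s=get_state()
print(s['clock'],s['tool_pos'],s['contact_force'],s['moment'],s['opening'])
cv2.imwrite('pics/c6.png',cv2.resize(np.hstack([cv2.resize(im[90:190,290:400],(462,420),interpolation=2),w[:,100:430]]),(792,420))[:,:,::-1])
E
```

```text
10.425 [0.5013 0.15   0.1796] [-0.3387 -0.0094 -0.761 ] [0.047  0.0931 0.0212] 0.22581301549738977
```

View pics/c6.png

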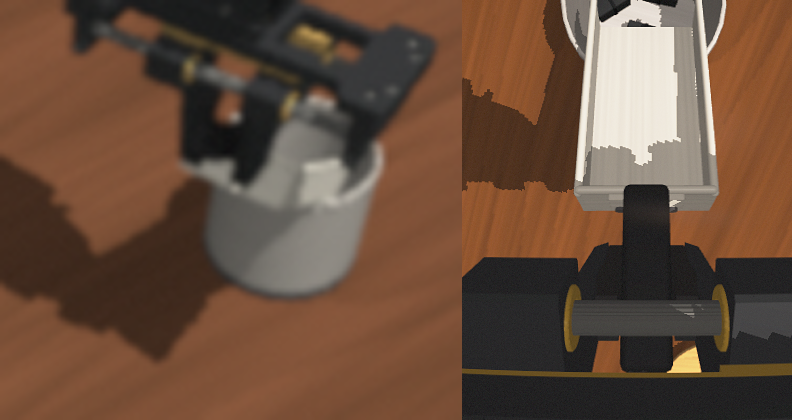

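The tray is empty and its front edge lies over the mouth, with the dark couplers visible inside the canister. I'm regripping firmly, lifting off and moving to a free spot on the desk.

Emit:
{"api": "carry_out", "payload": {"offset": [[0,0,0],[0,0,0],[0,0,0.01],[0,0,0.03],[0,0,0.035],[0.002,-0.015,0.015],[0.002,-0.035,0],[0.002,-0.05,0]], "twist": [0,0,0,0,0,0,0,0], "newtons": 45}}

```text
clock: 11.42
tool_pos: [0.5073, 0.049, 0.2698]
eef_rot: [0.696, 0.124, -0.124, -0.696]
contact_force: [0.8, -1.4, -1.8]
opening: 0.221
```

Emit:
{"api": "carry_out", "payload": {"offset": [[0.003,-0.055,0],[0.003,-0.055,0],[0.003,-0.05,-0.015],[0.002,-0.04,-0.04],[0.002,-0.02,-0.04],[0,0,-0.03],[0,0,-0.015],[0,0,0]], "twist": [0,0,0,0,0,0,0,0]}}

```text
clock: 12.42
tool_pos: [0.5196, -0.17, 0.1291]
eef_rot: [-0.696, -0.123, 0.124, 0.697]
contact_force: [0.0, -0.2, -0.6]
opening: 0.221
```

```bash
python3 - <<'E'
from h import *
np.set_printoptions(precision=4,suppress=True)
s=get_state()
print(s['clock'],s['tool_pos'],s['contact_force'],s['moment'],s['opening'])
p,im=shot('scene','s7'); q,w=shot('wrist','w7'); t,top=shot('top','t7')
cv2.imwrite('pics/c7.png',cv2.resize(np.hstack([cv2.resize(im[80:280,200:400],(420,420),interpolation=2),w[:,100:430]]),(750,420))[:,:,::-1])
E
```

```text
12.425 [ 0.5196 -0.17    0.1291] [ 0.0304 -0.1586 -0.6201] [-0.1122  0.0112 -0.0113] 0.22132106926550732
```

View pics/c7.png

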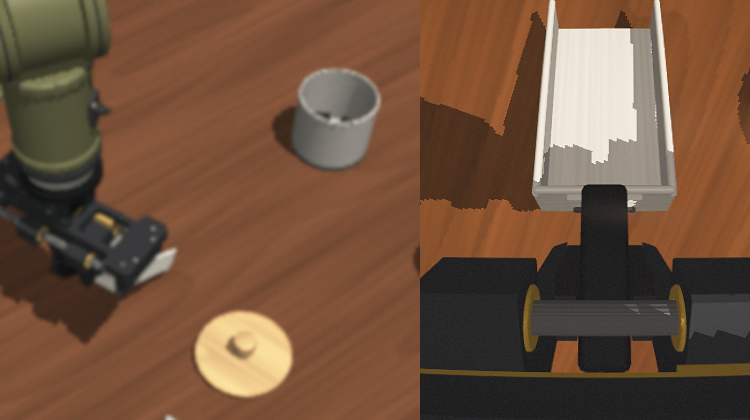

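The canister is upright with the couplers inside, and the tray is empty and tilted. I'll lower it until the mouth edge touches, then let it rotate flat.

Emit:
{"api": "carry_out", "payload": {"offset": [[0,0,-0.015],[0,0,-0.014],[0,0,0]], "twist": [0,0,0]}}

```text
clock: 12.95
tool_pos: [0.52, -0.1693, 0.0997]
eef_rot: [-0.696, -0.123, 0.124, 0.697]
contact_force: [0.6, 0.0, 0.5]
opening: 0.213
```

Emit:
{"api": "carry_out", "payload": {"offset": [[0,0,0],[0.002,-0.006,-0.014],[0.002,-0.006,-0.014],[0.002,-0.006,-0.014],[0.002,-0.006,-0.014],[0.002,-0.005,-0.014],[0.001,-0.004,-0.01],[0,-0.001,-0.006]], "twist": [0,0,0,0,0,0,0,0], "newtons": 6}}

```text
clock: 13.95
tool_pos: [0.5313, -0.2043, 0.014]
eef_rot: [0.696, 0.123, -0.123, -0.696]
contact_force: [0.4, -1.5, 0.7]
opening: 0.228
```

```bash
python3 - <<'E'
from h import *
np.set_printoptions(precision=4,suppress=True)
s=get_state()
print(s['clock'],s['tool_pos'],s['contact_force'],s['moment'],s['opening'])
E
```

```text
13.95 [ 0.5313 -0.2043  0.014 ] [ 0.4128 -1.4931  0.6827] [-0.0642  0.0358 -0.0548] 0.22791251257015774
```

Emit:
{"api": "carry_out", "payload": {"offset": [[0,0,-0.002],[0,0,0],[0,0,0]], "twist": [0,0,0]}}

```text
clock: 14.32
tool_pos: [0.5315, -0.2037, 0.013]
eef_rot: [0.696, 0.123, -0.123, -0.696]
contact_force: [-0.1, -0.6, -1.0]
opening: 0.226
```

Emit:
{"api": "carry_out", "payload": {"offset": [[0,0,0],[0,0,0],[0,0,0],[0,0,0.02],[0,0,0.05],[0,0,0.06],[0,0,0.05],[0,0,0.02]], "twist": [0,0,0,0,0,0,0,0], "grip": 0.06}}

```text
clock: 15.32
tool_pos: [0.5327, -0.2045, 0.2175]
eef_rot: [0.697, 0.125, -0.121, -0.695]
contact_force: [0.5, 1.4, -0.1]
opening: 0.68
```

Emit:
{"api": "carry_out", "payload": {"offset": [[0.025,0.015,0],[0.04,0.025,0],[0.04,0.025,0],[0.025,0.015,0],[0.01,0.007,0],[0,0,0],[0,0,0],[0,0,0]], "twist": [0,0,0,0,0,0,0,0]}}

```text
clock: 16.32
tool_pos: [0.6704, -0.1182, 0.213]
eef_rot: [0.697, 0.122, -0.123, -0.696]
contact_force: [-0.2, 0.8, -0.9]
opening: 0.684
```

```bash
python3 - <<'E'
from h import *
np.set_printoptions(precision=4,suppress=True)
p,w=shot('wrist','w8'); s=get_state(); t,top=shot('top','t8'); np.save('w8.npy',p,allow_pickle=True)
print(s['clock'],s['tool_pos'],R.from_quat(s['eef_rot']).as_matrix()[:,0])
hsv=cv2.cvtColor(w,cv2.COLOR_RGB2HSV)
print(hsv[210:220:5,100:500:40].reshape(-1,3)[:10].tolist())
cv2.imwrite('pics/c8.png',np.hstack([w[:,:,::-1][:, :], cv2.resize(top[160:300,120:200],(240,420))[:,:,::-1]]))
# tray flat check
E
```

```text
16.375 [ 0.6706 -0.118   0.213 ] [ 0.9399  0.3416 -0.0005]
[[12, 174, 158], [110, 21, 37], [12, 172, 156], [12, 174, 148], [12, 173, 153], [13, 174, 161], [11, 164, 151], [12, 171, 161], [11, 172, 141], [11, 148, 86]]
```

View pics/c8.png

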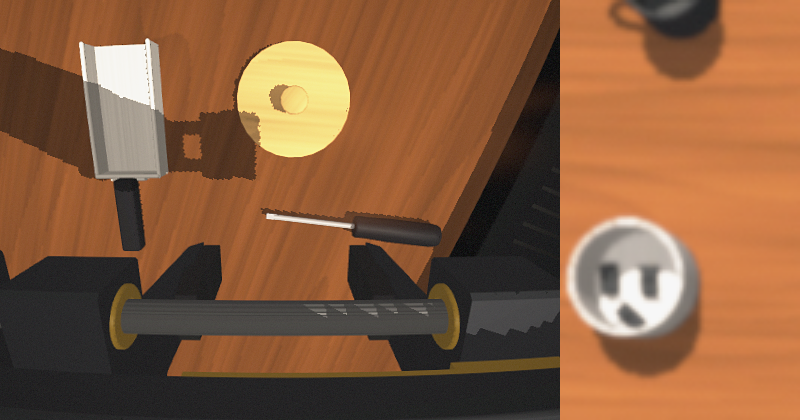

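The tray is flat and empty, and the three couplers lie in the canister. The lid knob is at (294,99), and the screwdriver is clear of it. Next I'll fit the lid and canister circles.

```bash
cat >> h.py <<'E'
def fit(xy):
    from scipy.optimize import least_squares
    c0=xy.mean(0); f=lambda q:np.hypot(xy[:,0]-q[0],xy[:,1]-q[1])-q[2]
    o=least_squares(f,[*c0,.055],loss='soft_l1',f_scale=.0005); return o.x,np.sqrt(np.mean(o.fun**2))
E
python3 - <<'E'
from h import *
np.set_printoptions(precision=4,suppress=True)
p=np.load('w8.npy',allow_pickle=True).item(); w=cv2.imread('pics/w8.png')
h=cv2.cvtColor(w,cv2.COLOR_BGR2HSV); m=cv2.inRange(h,(18,60,150),(35,255,255)); m[230:]=0
c=max(cv2.findContours(m,0,1)[0],key=cv2.contourArea); c=cv2.convexHull(c).reshape(-1,2)
print(cv2.boundingRect(c)); print('lid',fit(ground(p,c,.014)[:,:2]),'knobtop',ground(p,[[294,99]],.043))
# knob top bright disc radius
t=cv2.imread('pics/t8.png'); pt=camera_params('top'); g=t[235:275,118:170]
hs=cv2.cvtColor(t,cv2.COLOR_BGR2HSV); m=cv2.inRange(hs,(0,0,60),(180,90,255)); n=np.zeros_like(m); n[225:285,110:178]=m[225:285,110:178]
c=max(cv2.findContours(n,0,1)[0],key=cv2.contourArea); print(cv2.boundingRect(c))
L=ground(pt,c.reshape(-1,2),.09)[:,:2]; L=L[(L[:,1]>.277)|(L[:,0]>.46)]; print('can',fit(L))
E
```

```text
(237, 41, 113, 116)
lid (array([ 0.6513, -0.0417,  0.0553]), np.float64(0.00014202686090749063)) knobtop [[ 0.6512 -0.0414  0.043 ]]
(122, 232, 44, 41)
can (array([0.4519, 0.2762, 0.0562]), np.float64(0.0020705387562427835))
```

Emit:
{"api": "carry_out", "payload": {"offset": [[-0.006,0.025,0],[-0.007,0.03,-0.02],[-0.006,0.0215,-0.04],[0,0,-0.05],[0,0,-0.05],[0,0,-0.02],[0,0,0],[0,0,0]], "twist": [0,0,0,0,0,0,0,0]}}

```text
clock: 17.42
tool_pos: [0.654, -0.0407, 0.0347]
eef_rot: [0.697, 0.124, -0.122, -0.696]
contact_force: [0.1, -0.2, 0.2]
opening: 0.679
```

Emit:
{"api": "carry_out", "payload": {"offset": [[-0.002,-0.001,-0.01],[0,0,-0.007],[0,0,0],[0,0,0]], "twist": [0,0,0,0]}}

```text
clock: 17.92
tool_pos: [0.6505, -0.0414, 0.0158]
eef_rot: [0.696, 0.123, -0.123, -0.696]
contact_force: [-0.2, 0.9, 0.1]
opening: 0.679
```

Emit:
{"api": "carry_out", "payload": {"offset": [[0,0,0],[0,0,0],[0,0,0],[0,0,0],[0,0,0]], "twist": [0,0,0,0,0], "grip": 0.0, "newtons": 35}}

```text
clock: 18.55
tool_pos: [0.6505, -0.0413, 0.0158]
eef_rot: [-0.696, -0.123, 0.123, 0.696]
contact_force: [0.2, -0.6, 0.5]
opening: 0.273
```

Emit:
{"api": "carry_out", "payload": {"offset": [[0,0,0.015],[0,0,0.035],[0,0,0.05],[0,0,0.05],[0,0,0.03],[0,0,0.01],[0,0,0],[0,0,0]], "twist": [0,0,0,0,0,0,0,0]}}

```text
clock: 19.55
tool_pos: [0.6492, -0.0412, 0.2041]
eef_rot: [-0.696, -0.122, 0.124, 0.697]
contact_force: [0.1, -0.0, -0.5]
opening: 0.27
```

```bash
python3 - <<'E'
from h import *
np.set_printoptions(precision=4,suppress=True)
s=get_state(); p,w=shot('wrist','w9')
print(s['clock'],s['tool_pos'],s['contact_force'],s['opening'],p['eye'])
h=cv2.cvtColor(w,cv2.COLOR_BGR2HSV) if 0 else cv2.cvtColor(w,cv2.COLOR_RGB2HSV); m=cv2.inRange(h,(18,60,110),(35,255,255)); m[240:]=0
c=max(cv2.findContours(m,0,1)[0],key=cv2.contourArea); print(cv2.boundingRect(c),cv2.contourArea(c))
E
```

```text
19.55 [ 0.6492 -0.0412  0.2041] [ 0.0861 -0.0252 -0.5159] 0.27030900401929236 [0.6264 0.0216 0.3505]
(202, 142, 152, 48) 3461.5
```

The lid is held at the right opening (24 mm). I'm moving to a viewpoint before the canister.

Emit:
{"api": "carry_out", "payload": {"offset": [[-0.012,0.015,0],[-0.024,0.031,0],[-0.03,0.04,0],[-0.03,0.04,0],[-0.03,0.039,0],[-0.02,0.026,0],[-0.01,0.014,0],[0,0,0]], "twist": [0,0,0,0,0,0,0,0]}}

```text
clock: 20.6
tool_pos: [0.4941, 0.1642, 0.2053]
eef_rot: [0.696, 0.124, -0.124, -0.696]
contact_force: [0.9, -1.4, -0.8]
opening: 0.27
```

Emit:
{"api": "carry_out", "payload": {"offset": [[0,0,0],[0,0,0],[0,0,0]], "twist": [0,0,0]}}

```text
clock: 20.98
tool_pos: [0.4949, 0.1627, 0.2057]
eef_rot: [0.697, 0.123, -0.122, -0.696]
contact_force: [-0.2, -0.6, -0.2]
opening: 0.272
```

```bash
python3 - <<'E'
from h import *
np.set_printoptions(precision=4,suppress=True)
s=get_state(); p,w=shot('wrist','w10'); np.save('w10.npy',p,allow_pickle=True)
print(s['clock'],s['tool_pos'],R.from_quat(s['eef_rot']).as_matrix()[:,0])
h=cv2.cvtColor(w,cv2.COLOR_RGB2HSV); m=cv2.inRange(h,(0,0,70),(180,80,255)); m[200:]=0
v=w.copy()
for c in cv2.findContours(m,0,1)[0]:
    if cv2.contourArea(c)>500:
        print(cv2.boundingRect(c)); c=cv2.convexHull(c); b=c.reshape(-1,2); b=b[b[:,1]>2]
        print(fit(ground(p,b,.09)[:,:2])); cv2.drawContours(v,[c],-1,(255,0,0),1)
cv2.imwrite('pics/c10.png',v[:,:,::-1])
E
```

```text
20.975 [0.4949 0.1627 0.2057] [0.9399 0.3414 0.0003]
(210, 0, 147, 111)
(array([0.4523, 0.2771, 0.0529]), np.float64(0.00013130620876235615))
```

View pics/c10.png

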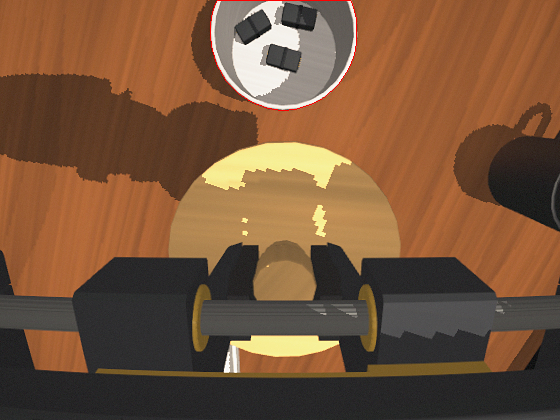

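The canister rim is fitted at centre (283,38) px, with the three couplers inside. The held lid spans about (170–400, 142+). I'll check the lid's offset from the TCP in the same picture.

```bash
python3 - <<'E'
from h import *
np.set_printoptions(precision=4,suppress=True)
p=np.load('w10.npy',allow_pickle=True).item(); w=cv2.imread('pics/w10.png')
h=cv2.cvtColor(w,cv2.COLOR_BGR2HSV); m=cv2.inRange(h,(15,60,100),(35,200,255)); m[258:]=0; m[:135]=0
c=max(cv2.findContours(m,0,1)[0],key=cv2.contourArea); b=cv2.convexHull(c).reshape(-1,2); print(cv2.boundingRect(b))
b=b[b[:,1]<250]
for z in (.200,.204,.207): print(z,len(b),fit(ground(p,b,z)[:,:2]))
E
```

```text
(168, 141, 233, 117)
0.2 34 (array([0.495 , 0.1607, 0.0568]), np.float64(0.00010024011348342295))
0.204 34 (array([0.4944, 0.1624, 0.0553]), np.float64(9.760258549880866e-05))
0.207 34 (array([0.4939, 0.1637, 0.0542]), np.float64(9.562445795240594e-05))
```

Emit:
{"api": "carry_out", "payload": {"offset": [[-0.006,0.016,0],[-0.01,0.028,0],[-0.012,0.032,0],[-0.008,0.022,-0.01],[-0.004,0.011,-0.025],[-0.0021,0.0057,-0.025],[0,0,-0.015],[0,0,-0.005]], "twist": [0,0,0,0,0,0,0,0]}}

```text
clock: 22.02
tool_pos: [0.4518, 0.2784, 0.1251]
eef_rot: [0.696, 0.123, -0.124, -0.696]
contact_force: [-0.0, 0.1, -0.5]
opening: 0.271
```

Emit:
{"api": "carry_out", "payload": {"offset": [[0,0,0],[0,0,0],[0,0,0]], "twist": [0,0,0]}}

```text
clock: 22.4
tool_pos: [0.4527, 0.2784, 0.1264]
eef_rot: [-0.696, -0.123, 0.123, 0.697]
contact_force: [1.4, -0.3, -1.2]
opening: 0.273
```

Emit:
{"api": "carry_out", "payload": {"offset": [[0,-0.0007,-0.008],[0,0,-0.006],[0,0,-0.004],[0,0,-0.004],[0,0,-0.003],[0,0,-0.002],[0,0,0],[0,0,0]], "twist": [0,0,0,0,0,0,0,0]}}

```text
clock: 23.4
tool_pos: [0.4524, 0.2777, 0.0988]
eef_rot: [-0.696, -0.123, 0.123, 0.696]
contact_force: [0.1, -0.3, -1.3]
opening: 0.274
```

Emit:
{"api": "carry_out", "payload": {"offset": [[0,0,-0.001],[0,0,-0.001],[0,0,-0.001],[0,0,0],[0,0,0]], "twist": [0,0,0,0,0]}}

```text
clock: 24.02
tool_pos: [0.4523, 0.2776, 0.0967]
eef_rot: [-0.696, -0.123, 0.123, 0.696]
contact_force: [-2.1, -1.4, 8.7]
opening: 0.273
```

Contact (8.7 N) comes at exactly the seated height (0.0967). Releasing and withdrawing.

Emit:
{"api": "carry_out", "payload": {"offset": [[0,0,0.0005],[0,0,0],[0,0,0],[0,0,0],[0,0,0.01],[0,0,0.04],[0,0,0.05],[0,0,0.03]], "twist": [0,0,0,0,0,0,0,0], "grip": 0.06}}

```text
clock: 25.02
tool_pos: [0.4529, 0.2779, 0.2292]
eef_rot: [-0.696, -0.124, 0.122, 0.697]
contact_force: [-0.2, 0.4, 0.2]
opening: 0.682
```

Emit:
{"api": "carry_out", "payload": {"offset": [[0.01,-0.03,0],[0.015,-0.045,0],[0.015,-0.045,0],[0.008,-0.02,0],[0,0,0],[0,0,0],[0,0,0]], "twist": [0,0,0,0,0,0,0]}}

```text
clock: 25.9
tool_pos: [0.4997, 0.1394, 0.2263]
eef_rot: [-0.696, -0.124, 0.124, 0.696]
contact_force: [-0.5, 0.2, -0.1]
opening: 0.686
```

```bash
python3 - <<'E'
from h import *
np.set_printoptions(precision=4,suppress=True)
s=get_state(); p,w=shot('wrist','w11'); shot('scene','s11')
print(s['clock'],s['tool_pos'],s['contact_force'])
h=cv2.cvtColor(w,cv2.COLOR_RGB2HSV); m=cv2.inRange(h,(18,60,140),(35,255,255)); m[235:]=0
c=max(cv2.findContours(m,0,1)[0],key=cv2.contourArea); b=cv2.convexHull(c).reshape(-1,2); print(cv2.boundingRect(b))
b=b[b[:,1]>2]
for z in (.093,.095,.099): print(z,len(b),fit(ground(p,b,z)[:,:2]))
E
```

```text
25.9 [0.4997 0.1394 0.2263] [-0.4669  0.1504 -0.0925]
(215, 0, 147, 83)
0.093 27 (array([0.4521, 0.2771, 0.0556]), np.float64(9.269755567421665e-05))
0.095 27 (array([0.4523, 0.2766, 0.0552]), np.float64(9.203461826855741e-05))
0.099 27 (array([0.4526, 0.2755, 0.0544]), np.float64(9.070875360348955e-05))
```

```bash
python3 -c "
from plant import job
print(job.finish_job())"
```

```text
the job is handed in; nothing more can be done
None
```

The couplers are in the canister, the empty tray is back on the desk and the lid is on. I handed the job in at about 26 s on the robot's clock; it reports no verdict.

**How it went:**
- **Tipping:** moves allow no tilt, so I carried the tray level at 55 N with its mouth over the canister. I then cut the grip to 6 N and raised the handle, so the tray pivoted on the rim. All three couplers slid in.
- **Tray:** I stood the empty tray down at a free spot by letting it rotate back flat on its front edge.
- **Lid:** I gripped it by the knob and lowered it into the mouth. Contact came at 8.7 N at exactly the seated height, and I let go there without dropping it.

**Last checks:**
- **Lid position:** the wrist camera fits the lid's centre at (0.4523, 0.2766) for the expected height, against (0.4523, 0.2771) for the rim. That is about 0.5 mm off, and the fit is clean to 0.1 mm, which suggests it is level.
- **Couplers and tray:** pictures taken after the tipping showed three couplers inside the upright canister and the tray flat and empty.
- **Mug and screwdriver:** the arm never went near the mug and passed only above the screwdriver. I did not measure their final positions.
- **Not viewed:** my picture allowance was used up, so I did not view a picture of the final scene; the lid result comes from the fit alone. No check failed, and measured TCP readings scattered by about 1 mm.

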